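# Weigh out a kit of steel collars on the over-and-under scale

### The job

Make up a kit by weight: thread steel collars one at a time, each let down fully and let go, onto the spindle standing on the scale until the pointer stands between the two limit tabs, and leave the collars you do not need lying on the mat. Feel for the spindle gently and do not drop the collars onto it: the scale must never take more than 20 N.

Things in the scene. Friction and masses are not known exactly. Their poses are not given: they have to be found in the camera images.
- collar0: Plain steel collar (one of four alike): ring 38 mm outside, 18 mm high, bore 13 mm, about 0.14 kg (they differ up to 10 %). Origin: centre of its underside, z along the bore. Starts flat on the mat, some 75 mm from its neighbours.
- collar1: Plain steel collar (one of four alike): ring 38 mm outside, 18 mm high, bore 13 mm, about 0.14 kg (they differ up to 10 %). Origin: centre of its underside, z along the bore. Starts flat on the mat, some 75 mm from its neighbours.
- collar2: Plain steel collar (one of four alike): ring 38 mm outside, 18 mm high, bore 13 mm, about 0.14 kg (they differ up to 10 %). Origin: centre of its underside, z along the bore. Starts flat on the mat, some 75 mm from its neighbours.
- collar3: Plain steel collar (one of four alike): ring 38 mm outside, 18 mm high, bore 13 mm, about 0.14 kg (they differ up to 10 %). Origin: centre of its underside, z along the bore. Starts flat on the mat, some 75 mm from its neighbours.
- collar_mat: Black rubber mat 150 x 150 mm, 2 mm thick, fixed flat on the bench; origin at the centre of its underside, sides along its x and y. The four collars start near its four quarters, 37 mm from the middle in x and y.
- scale: Grey over-and-under scale, fixed: housing 290 x 130 mm, 48 mm high; origin on the bench under the tray's centre; housing from 70 mm before it (-x) to 220 mm behind. Round gauge head (132 mm wide, top 140 mm high) behind the tray, centre 146 mm along +x, dial facing -x and up. Overload limit 20 N in all.
- tray_seat (a point): On the axis of the round tray (126 mm wide), at the height where the first collar rests: top of the spindle's foot. The tray yields about 2.6 mm per newton (21 mm at most). Spindle: foot 67 mm wide; plain upright pin 12 mm thick rising 62 mm from this height, flat top with 1.5 mm bevel. It stands with play: its axis is up to 4.5 mm off this point in x and in y, a sideways push over 4 N shifts it.
- pointer (a joint): Scale pointer, rad, grows clockwise as the load grows (about 0.54 per collar); starts near 0 (up to 0.3 either way) with no collar. The two raised limit tabs stand at 1.065 and 1.705, either side of the dial's top, a black arc between them; their gap is a little more than one collar. Two or three collars are needed. It shows weight truly only while nothing but the collars bears on the tray.
- threadlock: Small red bottle with a black tip, 34 mm wide, 85 mm high, standing beyond the mat; bystander. Origin at the centre of its underside.
- spanner_13: Steel spanner 194 mm long lying at the near edge of the bench; bystander. Origin at the centre of its underside.
Not all that is in view belongs to the job. Leave any turquoise or yellow look-alike of the collar2 alone. Leave any blue look-alike of the collar0 alone.

How it is judged:
By the outcome, as a careful person would: the job done as asked, in the order asked, and still so for the second after the job is handed in, with the robot touching nothing.
It also fails if it takes over 72 s, if anything falls off the work surface, if the arm or the gripper's body presses on something with over 40 N, if the wrist force passes 120 N, or if a joint passes its speed limit or range.

### The arm

A 6-joint arm with a two-finger parallel gripper is mounted at the origin on a cart in front of the work surface, level with it; the furniture and walls round the work are solid. World frame = base frame: x ahead of the robot, y to its left, z up, the work surface at z = 0. Lengths are in m, angles in rad, forces in N, time in s.
With the tool pointing down it reaches from about 0.35 to 0.775 m from the base axis. Payload 5.5 kg.
Tool frame: the origin (TCP) lies on the centre line of the jaws, within the pads' length; the fingertips stand 11 mm ahead of it and the grasp point (between the pads) lies 8 mm behind it (env.nose_length is the distance from the TCP to the fingertips, in m); x points along the fingers, z is the direction in which the jaws open and shut, and the axes are right-handed (so a half turn about x gives the same grasp; the last joint's range is limited). The gripper opens to 85 mm and grips with 20 to 120 N. Pads are 22 mm wide; open, the fingers measure 114 mm over their backs; the gripper's body (76 mm by 85 mm) begins 54 mm behind the grasp point. The pads swing forward as they close: fully open they stand 13 mm farther back than shut.
Start: joints at [-1.324, 0.313, 0.046, 1.304, 0, 1.431], TCP at [0.217, -0.533, 0.242] pointing down, gripper open.
Joint ranges: [-2.76, 2.76], [-0.86, 1.69], [-1.03, 1.26], [-2.2, 2.34], [-1.47, 1.5], [-3.14, 3.14]. Speed limits (rad/s): [2.57, 2.57, 3.14, 3.14, 3.14, 3.14].

### API

Orientations are given as a unit quaternion [w, x, y, z].
In Python, from workcell import env gives the robot as it stands. The module is installed in compiled form; this text tells all that it offers.
- The arm moves only by the tool step_arm, never from a script. Its argument "moves" is a list that holds one entry, the list of rows, each a list of 7 numbers: the turn, a rotation vector about the tool's x, y, z in rad, then the shift along the tool's x, y, z in m, then the opening, from 0 (shut) to 1 (fully open). In form: [[[rx, ry, rz, tx, ty, tz, grip], ...]]. A call has 1 to 12 rows; each row is the pose to reach, as a shift and turn from the pose measured when the call began, along the tool's axes at that moment; what a row does not reach only later rows make up. A row lasts 1/10 s, in which the tool goes at most 50 mm and 8.59 degrees, less where a joint would pass 70% of its speed; a pose out of reach is approached as far as the arm can. A call with a gripper value outside its range is refused whole. The fingers move at their own pace and stop on an object; "force" is the grip in N (left out, the last holds). Time passes only in rows, so rows that repeat a pose let the fingers close. It gives the time, the measured TCP pose, the force and the opening at its end, in the units of the state.
- env.get_state(): the state, without advancing time (a new reading comes with each control period).
- env.read_camera(name): name is "side" or "top"; returns (picture, depth): 480x640x3 uint8, red, green, blue; 480x640 float32, m along the optical axis (not along the pixel's ray), 0 where there is no reading.
- env.get_calibration(name): a dict with "mtx" (3x3 intrinsics, pixels), "camera_from_world" (4x4, takes a point from world to camera coordinates). Camera axes: x right, y down, z forward; pixel columns grow to the right and rows downward; lengths in m; the calibration is good to about 2 mm. A picture is of the moment at which its call begins. get_calibration takes no time and is no camera call.
- env.hand_in(): hands the job in, once; it reports no verdict.
Trained networks look in the newest picture that a camera, given by its name, has taken for a name from the list of things; names that differ only in an ending like _2 or _b are one class to them, and where a whole thing is asked for, a point or a joint stands for the part that bears it (a point fixed in the world has none). Each returns a list of dicts, best first, with "confidence" (0 to 1); they miss things now and then, are a little off and sometimes report something else, mostly with a low value. They report only what shows in the picture. A call takes as long as a camera call. They do not tell look-alikes from the thing itself.
- env.boxes_of(camera, thing): "uv" ([column, row] in pixels, amid what is visible of it).
- env.silhouettes(camera, thing): "mask" (480x640 bool, what is visible of it) and "uv" ([column, row] in pixels, amid what is visible of it).
The state is a dict: "clock": time; "joint_pos": joint angles; "qvel": joint speeds; "tau": joint torques, N m; "tcp_pos": TCP position; "orientation": TCP orientation; "wrist_force": force on the tool from outside, world axes, zero at the start; "ft_torque": the same for the moment, N m; "finger_gap": finger opening in m.
Only numpy, scipy, OpenCV 4.12 (cv2) and the standard library are available. Lean on these libraries where they do the work, as an engineer would, in place of code of your own. Each camera call takes 0.05 s, during which the arm holds its last target.

## Working session

There is one attempt and no reset: what is moved stays moved. The work goes in short steps, Python scripts to look and compute and a tool call to move; the robot and the scene stay as the last step left them, time stands still between calls to the robot, and variables do not carry over. Pictures are saved under pics/ and viewed, and the job is handed in when it is done.

Besides the shell and the picture viewer there is one more tool, called as name(argument=value, ...), one argument or row to a line, values as JSON. step_arm: Moves the arm, as the interface text tells. Its arguments: {"type":"object","properties":{"moves":{"type":"array","items":{"type":"array","items":{"type":"array","items":{"type":"number"}}}},"force":{"type":"number"}},"required":["moves"]}

```bash
mkdir -p pics; ls; cat > h.py <<'E'
import numpy as np, cv2
from workcell import env
def cam(n,save=None):
    p,d=env.read_camera(n)
    if save: cv2.imwrite('pics/'+save,p[:,:,::-1])
    return p,d
def world(n,uv,z):
    c=env.get_calibration(n);K=np.array(c['mtx']);T=np.array(c['camera_from_world']);W=np.linalg.inv(T)
    r=W[:3,:3]@np.linalg.solve(K,[uv[0],uv[1],1]);o=W[:3,3]
    return o+r*(z-o[2])/r[2]
def wd(n,uv,d):
    c=env.get_calibration(n);K=np.array(c['mtx']);T=np.array(c['camera_from_world']);W=np.linalg.inv(T)
    p=np.linalg.solve(K,[uv[0],uv[1],1])*d
    return W[:3,:3]@p+W[:3,3]
def proj(n,P):
    c=env.get_calibration(n);K=np.array(c['mtx']);T=np.array(c['camera_from_world'])
    q=K@(T[:3,:3]@np.array(P)+T[:3,3]);return q[:2]/q[2]
E
python3 - <<'E'
from h import *
np.set_printoptions(precision=4,suppress=True)
cam('top','top0.png');cam('side','side0.png')
for c in['top','side']:
    W=np.linalg.inv(np.array(env.get_calibration(c)['camera_from_world']));print(c,W, env.get_calibration(c)['mtx'])
for n in['collar0','scale','collar_mat','threadlock','spanner_13']:
    print(n,[(np.round(b['uv'],1),round(b['confidence'],2)) for b in env.boxes_of('top',n)])
print([(np.round(b['uv'],1),round(b['confidence'],2)) for b in env.boxes_of('side','collar0')])
print(env.get_state(),env.nose_length)
E
```

```text
pics
top [[-0.0488 -0.9789  0.1985  0.3124]
 [-0.9988  0.0469 -0.014   0.3524]
 [ 0.0044 -0.199  -0.98    0.9995]
 [ 0.      0.      0.      1.    ]] [[559.0342   0.     317.3916]
 [  0.     559.0342 242.1533]
 [  0.       0.       1.    ]]
side [[-1.      0.0059  0.008   0.4618]
 [-0.0052  0.3735 -0.9276  1.1838]
 [-0.0085 -0.9276 -0.3735  0.4325]
 [ 0.      0.      0.      1.    ]] [[590.767    0.     319.1249]
 [  0.     590.767  247.3252]
 [  0.       0.       1.    ]]
collar0 [(array([269.5, 251.2]), 0.9), (array([278.8, 289.4]), 0.88), (array([339.5, 384.3]), 0.75), (array([313.7, 242.7]), 0.7), (array([278.7, 191.8]), 0.62), (array([307.5, 354.4]), 0.52)]
scale [(array([384.7, 176.6]), 0.6)]
collar_mat [(array([390.2, 129. ]), 0.61), (array([300.3, 269.9]), 0.57)]
threadlock [(array([285.3, 148.3]), 0.95)]
spanner_13 [(array([240.7, 363.5]), 0.95)]
[(array([339. , 291.2]), 0.92), (array([291.1, 294. ]), 0.82), (array([225.1, 314.9]), 0.77), (array([299.6, 322.1]), 0.68), (array([450.4, 285.4]), 0.65), (array([425.5, 301. ]), 0.64), (array([346.6, 315.3]), 0.62)]
{'clock': 0.4, 'joint_pos': array([-1.3236,  0.3134,  0.0459,  1.3036,  0.    ,  1.4312]), 'qvel': array([-0.002 , -0.0004,  0.0009, -0.0012, -0.0013, -0.001 ]), 'tau': array([ -0.0011, -47.9896,  29.8393,   0.005 ,  -0.0002,   0.    ]), 'tcp_pos': array([ 0.2169, -0.5325,  0.2422]), 'orientation': array([ 0.5867,  0.3946,  0.5868, -0.3945]), 'wrist_force': array([-0.3558,  0.9162, -0.5798]), 'ft_torque': array([ 0.0086,  0.008 , -0.0331]), 'finger_gap': 0.08543703600067883} 0.011
```

View pics/top0.png

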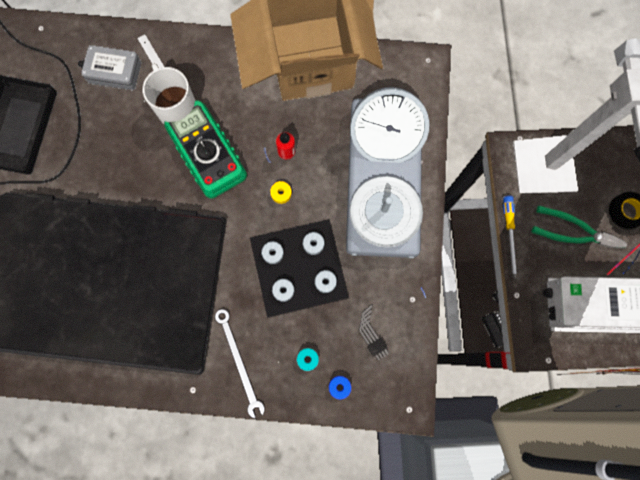

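View pics/side0.png

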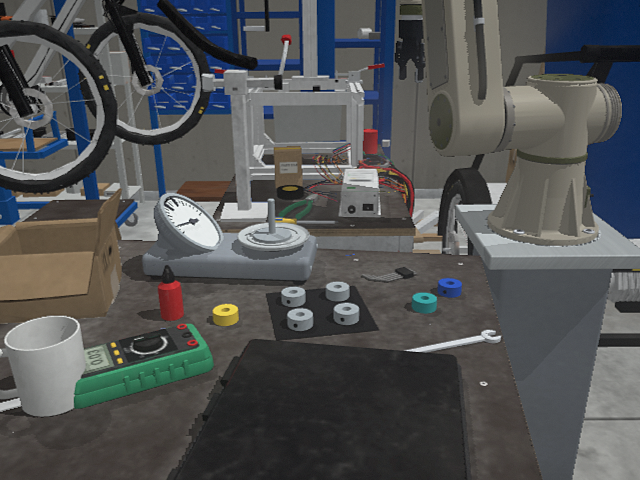

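```bash
python3 - <<'E'
from h import *
np.set_printoptions(precision=4,suppress=True)
p,d=cam('top');s,ds=cam('side')
np.savez('t0.npz',p=p,d=d,s=s,ds=ds)
a=cv2.resize(p[80:310,250:440],None,fx=3.4,fy=2.6 if 0 else 3.4*0.75,interpolation=cv2.INTER_CUBIC)
cv2.imwrite('pics/topz.png',cv2.resize(p[170:310,250:440],None,fx=4,fy=4,interpolation=cv2.INTER_CUBIC)[:,:,::-1])
cv2.imwrite('pics/dial.png',cv2.resize(p[80:260,340:440],None,fx=3.3,fy=3.3,interpolation=cv2.INTER_CUBIC)[:,:,::-1])
cv2.imwrite('pics/sidez.png',cv2.resize(s[185:335,140:390],None,fx=3.2,fy=3.2,interpolation=cv2.INTER_CUBIC)[:,:,::-1])
for c in['top','side']:
  for b in env.silhouettes(c,'collar0'):
    m=b['mask'];dd=(d if c=='top' else ds)
    v,u=np.nonzero(m);P=np.array([wd(c,(x,y),dd[y,x]) for x,y in zip(u,v) if dd[y,x]>0])
    print(c,np.round(b['uv'],1),round(b['confidence'],2),m.sum(),u.mean(),v.mean(),P.mean(0),P.max(0),'W',world(c,b['uv'],.02), p[v,u].mean(0) if c=='top' else s[v,u].mean(0))
# spindle: top-cloud points z>0.075 in region x>?
vv,uu=np.mgrid[150:260,340:430]
Q=[]
for y,x in zip(vv.ravel(),uu.ravel()):
    if d[y,x]>0: Q.append(np.r_[wd('top',(x,y),d[y,x]),x,y])
Q=np.array(Q);print('hist',np.histogram(Q[:,2],bins=np.arange(0,.16,.005)))
vv,uu=np.mgrid[190:240,255:285]
for y in range(196,236,3): print(y,[ (x,np.round(wd('side',(x,y),ds[y,x]),3)) for x in (270,)])
E
```

```text
top [282.5 186.7] 0.76 300 281.2866666666667 191.9 [0.6083 0.3996 0.0165] [0.6279 0.4168 0.0213] W [0.6169 0.3969 0.02  ] [245.8233 228.17     0.3833]
top [304. 361.] 0.75 346 307.2080924855491 359.6040462427746 [0.3064 0.3658 0.0169] [0.3244 0.3841 0.0223] W [0.3043 0.3714 0.02  ] [  5.4682 201.0549 200.7601]
top [280.9 293.5] 0.71 331 282.9305135951662 290.55891238670694 [0.4272 0.4031 0.0182] [0.4461 0.4209 0.0238] W [0.422  0.4068 0.02  ] [198.1118 205.4381 210.1903]
top [321.  280.7] 0.69 342 325.3830409356725 281.5263157894737 [0.4395 0.3277 0.0189] [0.4586 0.3462 0.0243] W [0.4412 0.3354 0.02  ] [198.4971 206.1725 210.7368]
top [313. 237.] 0.63 295 312.9559322033898 243.56949152542373 [0.5089 0.3464 0.0186] [0.5286 0.3627 0.0251] W [0.5206 0.3457 0.02  ] [200.7356 208.3153 212.9254]
top [275.4 253.9] 0.6 328 272.8963414634146 253.0579268292683 [0.4952 0.4186 0.0182] [0.5139 0.4377 0.0244] W [0.4931 0.414  0.02  ] [193.375  200.6555 205.2988]
side [226.9 315.5] 0.98 496 225.66935483870967 314.7399193548387 [0.6081 0.4086 0.0135] [0.6282 0.4225 0.0205] W [0.6037 0.4231 0.02  ] [
[... 415 characters left out ...]
529411764 [0.4412 0.3349 0.0153] [0.4604 0.3505 0.0228] W [0.4395 0.34   0.02  ] [124.6729 131.5035 134.7671]
side [344.1 312.4] 0.8 459 345.96514161220045 314.0893246187364 [0.4298 0.4123 0.0156] [0.4474 0.4251 0.0229] W [0.4327 0.4154 0.02  ] [124.7168 131.5316 134.9913]
side [298.9 322.5] 0.73 515 299.7844660194175 319.31844660194173 [0.4974 0.4274 0.0156] [0.5183 0.4415 0.0225] W [0.498  0.4449 0.02  ] [126.6252 133.5786 136.932 ]Traceback (most recent call last):
  File "<stdin>", line 12, in <module>
  File "h.py", line 12, in wd
    c=env.get_calibration(n);K=np.array(c['mtx']);T=np.array(c['camera_from_world']);W=np.linalg.inv(T)
ValueError: time passes only in moves, steps and waits
```

```bash
ls pics
```

```text
dial.png
side0.png
sidez.png
top0.png
topz.png
```

```bash
cat > h.py <<'E'
import numpy as np, cv2, os, pickle
from workcell import env
if not os.path.exists('cal.pkl'):
    pickle.dump({n:{k:np.array(v) for k,v in env.get_calibration(n).items()} for n in('top','side')},open('cal.pkl','wb'))
CAL=pickle.load(open('cal.pkl','rb'))
np.set_printoptions(precision=4,suppress=True)
def cam(n,save=None):
    p,d=env.read_camera(n)
    if save: cv2.imwrite('pics/'+save,p[:,:,::-1])
    return p,d
def ray(n,uv):
    K=CAL[n]['mtx'];W=np.linalg.inv(CAL[n]['camera_from_world'])
    return W[:3,3],W[:3,:3]@np.linalg.solve(K,[uv[0],uv[1],1])
def world(n,uv,z):
    o,r=ray(n,uv);return o+r*(z-o[2])/r[2]
def wd(n,uv,d):
    o,r=ray(n,uv);return o+r*d
def cloud(n,d,r0,r1,c0,c1):
    v,u=np.mgrid[r0:r1,c0:c1];v=v.ravel();u=u.ravel();k=d[v,u]>0;v=v[k];u=u[k]
    K=CAL[n]['mtx'];W=np.linalg.inv(CAL[n]['camera_from_world'])
    R=np.linalg.solve(K,np.c_[u,v,np.ones(len(u))].T)*d[v,u]
    return (W[:3,:3]@R).T+W[:3,3],u,v
def proj(n,P):
    K=CAL[n]['mtx'];T=CAL[n]['camera_from_world']
    q=K@(T[:3,:3]@np.array(P)+T[:3,3]);return q[:2]/q[2]
def crop(p,r0,r1,c0,c1,f,name):
    cv2.imwrite('pics/'+name,cv2.resize(p[r0:r1,c0:c1],None,fx=f,fy=f,interpolation=cv2.INTER_CUBIC)[:,:,::-1])
E
python3 - <<'E'
from h import *
Z=np.load('t0.npz');p,d,s,ds=[Z[k] for k in('p','d','s','ds')]
P,u,v=cloud('top',d,150,260,340,430)
print(np.histogram(P[:,2],bins=np.arange(0,.16,.005))[0])
k=(P[:,2]>.07)&(P[:,0]<.56)&(P[:,0]>.4)
for q in np.c_[P,u,v][k]: print(q)
P,u,v=cloud('side',ds,195,240,240,300)
print(np.histogram(P[:,2],bins=np.arange(0,.16,.005))[0])
k=(abs(u-271)<8)&(v<240)&(v%3==0)&(P[:,2]>.07)&(P[:,1]>.1)
for q in np.c_[P,u,v][k]: print(q)
E
```

```text
[ 747    0    0   22   44   63   56  167  629 2228  356  188 1093 2093
  771   15    4    5    6    5    7    6    5    7    7    7   39    3
    0    0    0]
[  0.5569   0.2243   0.1318 387.     197.    ]
[  0.5564   0.2229   0.1332 388.     197.    ]
[  0.5564   0.2213   0.133  389.     197.    ]
[  0.5568   0.2194   0.1315 390.     197.    ]
[  0.5553   0.226    0.1317 386.     198.    ]
[  0.5548   0.2246   0.1333 387.     198.    ]
[  0.5552   0.2211   0.1313 389.     198.    ]
[  0.5539   0.2202   0.1356 390.     198.    ]
[  0.5552   0.2178   0.1309 391.     198.    ]
[  0.5541   0.2259   0.1302 386.     199.    ]
[  0.5534   0.2246   0.1322 387.     199.    ]
[  0.5531   0.2231   0.1331 388.     199.    ]
[  0.5528   0.2217   0.1342 389.     199.    ]
[  0.5525   0.2202   0.1348 390.     199.    ]
[  0.5534   0.218    0.1314 391.     199.    ]
[  0.5527   0.2168   0.1337 392.     199.    ]
[  0.5523   0.2277   0.1309 385.     200.    ]
[  0.5507   0.227    0.1366 386.     200.    ]
[  0.5524   0.2244   0.13   387.     200.    ]
[  0.5512   0.2234   0.134  388.     200.    ]
[
[... 28230 characters left out ...]
.5643   0.239    0.0718 264.     237.    ]
[  0.5625   0.2396   0.072  265.     237.    ]
[  0.5603   0.2439   0.0736 266.     237.    ]
[  0.5588   0.2422   0.073  267.     237.    ]
[  0.5571   0.2424   0.073  268.     237.    ]
[  0.5558   0.2383   0.0715 269.     237.    ]
[  0.5538   0.2408   0.0724 270.     237.    ]
[  0.5522   0.2402   0.0721 271.     237.    ]
[  0.5505   0.2398   0.072  272.     237.    ]
[  0.5487   0.2409   0.0724 273.     237.    ]
[  0.5468   0.2431   0.0732 274.     237.    ]
[  0.545    0.2439   0.0735 275.     237.    ]
[  0.5436   0.2404   0.0722 276.     237.    ]
[  0.5421   0.238    0.0713 277.     237.    ]
[  0.54     0.2425   0.073  278.     237.    ]
```

View pics/dial.png

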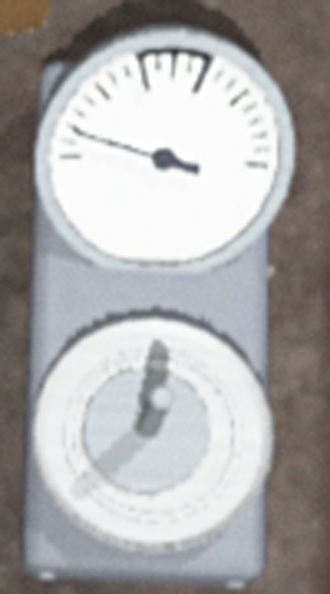

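View pics/sidez.png

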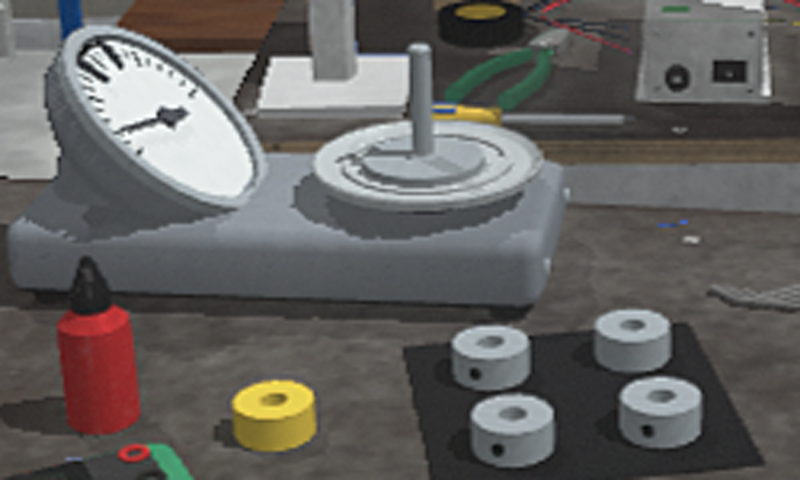

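```bash
cat >> h.py <<'E'
from scipy.spatial.transform import Rotation as Rn
def down(yaw):  # jaw (tool z) direction at yaw in world
    z=np.array([np.cos(yaw),np.sin(yaw),0]);x=np.array([0,0,-1.]);y=np.cross(z,x)
    return Rn.from_matrix(np.c_[x,y,z])
def cur():
    s=env.get_state();q=s['orientation'];return np.array(s['tcp_pos']),Rn.from_quat([q[1],q[2],q[3],q[0]]),s
def plan(pos,R):
    p,R0,s=cur()
    print('row',np.round((R0.inv()*R).as_rotvec(),4),np.round(R0.inv().apply(np.array(pos)-p),4))
def st():
    p,R,s=cur();m=R.as_matrix()
    print('t',round(s['clock'],2),'tcp',p,'x',m[:,0],'jaw',np.round(np.degrees(np.arctan2(m[1,2],m[0,2])),2),'gap',round(s['finger_gap'],4),'F',s['wrist_force'],'j',s['joint_pos'])
E
python3 - <<'E'
from h import *
st()
for y in(np.pi/2,-np.pi/2):
    plan([.509,.346,.12],down(y))
Z=np.load('t0.npz');p,d=Z['p'],Z['d']
# colour-based collar top-face fit
for uv in((283,290.5),(325,281.5),(313,243.5),(272.9,253)):
    u,v=map(int,uv);P,uu,vv=cloud('top',d,v-16,v+16,u-16,u+16)
    c=world('top',uv,.018)
    k=(P[:,2]>.017)&(P[:,2]<.028)&(np.hypot(P[:,0]-c[0],P[:,1]-c[1])<.026)
    q=P[k];print(k.sum(),q.mean(0),(q.max(0)+q.min(0))/2,q.max(0)-q.min(0))
E
```

```text
t 0.6 tcp [ 0.2169 -0.5326  0.2424] x [ 0.     -0.0001 -1.    ] jaw -67.84 gap 0.0853 F [0.1575 0.8977 0.2946] j [-1.3236  0.3132  0.0461  1.3036  0.      1.4312]
row [-2.7548  0.      0.0002] [ 0.1222  0.6019 -0.7035]
row [ 0.3868  0.0001 -0.    ] [ 0.1222  0.6019 -0.7035]
295 [0.4285 0.4034 0.0196] [0.4283 0.4037 0.0204] [0.036  0.0372 0.0067]
297 [0.44   0.328  0.0199] [0.4405 0.3276 0.0206] [0.0363 0.0372 0.0072]
276 [0.5101 0.3457 0.0197] [0.5102 0.3461 0.0211] [0.0366 0.0362 0.0081]
284 [0.4966 0.4199 0.0198] [0.4969 0.42   0.0207] [0.0368 0.0361 0.0074]
```

step_arm(
  moves=[
    [[-2.7548,0,0,0.04,0.602,-0.7035,1],[-2.7548,0,0,0.04,0.602,-0.7035,0.75],[-2.7548,0,0,0.04,0.602,-0.7035,0.75],[-2.7548,0,0,0.04,0.602,-0.7035,0.75],[-2.7548,0,0,0.04,0.602,-0.7035,0.75],[-2.7548,0,0,0.04,0.602,-0.7035,0.75],[-2.7548,0,0,0.04,0.602,-0.7035,0.75],[-2.7548,0,0,0.04,0.602,-0.7035,0.75],[-2.7548,0,0,0.04,0.602,-0.7035,0.75],[-2.7548,0,0,0.04,0.602,-0.7035,0.75],[-2.7548,0,0,0.04,0.602,-0.7035,0.75],[-2.7548,0,0,0.04,0.602,-0.7035,0.75]],
  ],
)

```text
clock: 1.8
tcp_pos: [0.4065, 0.0383, 0.2168]
orientation: [0.674, -0.217, 0.673, 0.216]
wrist_force: [1.5, -1.1, 0.2]
finger_gap: 0.0637
```

```bash
python3 - <<'E'
from h import *
st();plan([.5101,.3459,.10],down(np.pi/2))
E
```

```text
t 1.8 tcp [0.4065 0.0383 0.2168] x [ 0.0017 -0.0005 -1.    ] jaw 35.65 gap 0.0637 F [ 1.505  -1.1078  0.1971] j [-0.103  -0.     -0.3924  1.1767 -0.0003  0.8456]
row [-0.9486  0.0004  0.0017] [0.1168 0.1897 0.2634]
```

step_arm(
  moves=[
    [[-0.9486,0,0.0017,0.03,0.1897,0.2634,0.7],[-0.9486,0,0.0017,0.03,0.1897,0.2634,0.7],[-0.9486,0,0.0017,0.03,0.1897,0.2634,0.7],[-0.9486,0,0.0017,0.03,0.1897,0.2634,0.7],[-0.9486,0,0.0017,0.03,0.1897,0.2634,0.7],[-0.9486,0,0.0017,0.03,0.1897,0.2634,0.7],[-0.9486,0,0.0017,0.1168,0.1897,0.2634,0.7],[-0.9486,0,0.0017,0.1168,0.1897,0.2634,0.7],[-0.9486,0,0.0017,0.1168,0.1897,0.2634,0.7],[-0.9486,0,0.0017,0.1168,0.1897,0.2634,0.7]],
  ],
)

```text
clock: 2.8
tcp_pos: [0.5092, 0.3455, 0.0996]
orientation: [0.499, -0.5, 0.501, 0.5]
wrist_force: [0.7, -0.4, 1.4]
finger_gap: 0.0599
```

```bash
python3 - <<'E'
from h import *
st();plan([.5101,.3459,.014],down(np.pi/2))
p,d=cam('top');s,_=cam('side')
crop(p,150,330,230,450,3.4,'t1.png');crop(s,150,350,200,440,3.2,'s1.png')
E
```

```text
t 2.8 tcp [0.5092 0.3455 0.0996] x [-0.0023 -0.0011 -1.    ] jaw 90.02 gap 0.0599 F [ 0.6916 -0.3952  1.3563] j [ 0.4658  0.4665 -0.0843  1.0225  0.      0.4654]
row [ 0.0003 -0.0011 -0.0023] [ 0.0856 -0.0011  0.0005]
```

View pics/t1.png

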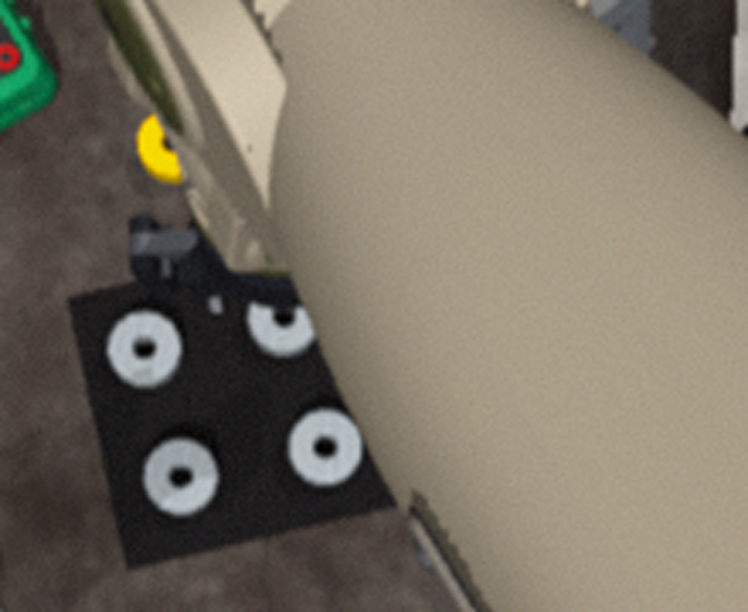

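View pics/s1.png

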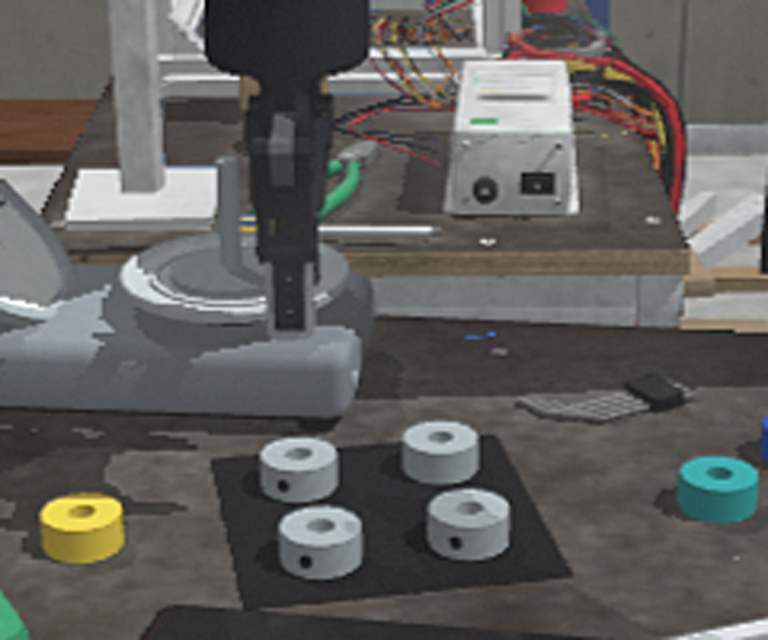

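step_arm(
  moves=[
    [[0,-0.0011,-0.0023,0.03,-0.0011,0.0005,0.7],[0,-0.0011,-0.0023,0.06,-0.0011,0.0005,0.7],[0,-0.0011,-0.0023,0.08,-0.0011,0.0005,0.7],[0,-0.0011,-0.0023,0.0856,-0.0011,0.0005,0.7],[0,-0.0011,-0.0023,0.0856,-0.0011,0.0005,0.7],[0,-0.0011,-0.0023,0.0856,-0.0011,0.0005,0.7]],
  ],
)

```text
clock: 3.5
tcp_pos: [0.5142, 0.3469, 0.0193]
orientation: [0.504, -0.501, 0.497, 0.499]
wrist_force: [-0.3, 1.1, 0.3]
finger_gap: 0.0599
```

```bash
python3 - <<'E'
from h import *
st()
s,_=cam('side')
crop(s,200,350,230,400,4.5,'s2.png')
E
```

```text
t 3.5 tcp [0.5142 0.3469 0.0193] x [ 0.0086  0.0042 -1.    ] jaw 89.93 gap 0.0599 F [-0.3301  1.123   0.2637] j [ 0.4642  0.5406 -0.181   0.8396 -0.      0.4654]
```

View pics/s2.png

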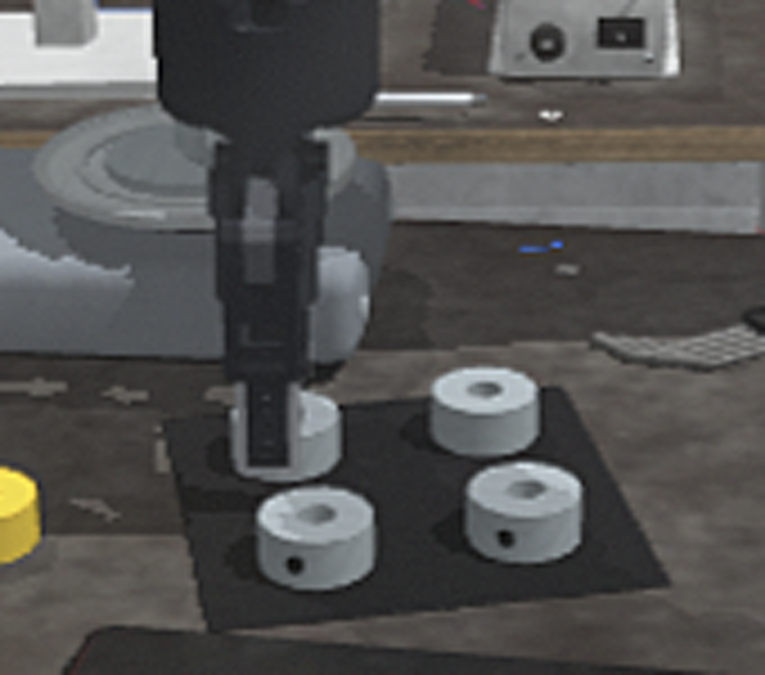

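```bash
python3 - <<'E'
from h import *
st();plan([.5101,.3459,.014],down(np.pi/2))
E
```

```text
t 3.55 tcp [0.5142 0.3471 0.0193] x [ 0.0087  0.0044 -1.    ] jaw 89.94 gap 0.0597 F [-0.1377  0.1464 -0.8339] j [ 0.4644  0.5407 -0.181   0.8394  0.      0.4654]
row [-0.0011  0.0044  0.0087] [ 0.0052  0.0042 -0.0012]
```

step_arm(
  moves=[
    [[-0.0011,0.0044,0.0087,0.0052,0.0042,-0.0012,0.7],[-0.0011,0.0044,0.0087,0.0052,0.0042,-0.0012,0.7],[-0.0011,0.0044,0.0087,0.0052,0.0042,-0.0012,0.7]],
  ],
)

```text
clock: 3.85
tcp_pos: [0.51, 0.346, 0.0143]
orientation: [-0.5, 0.5, -0.5, -0.5]
wrist_force: [0.4, 0.1, 0.2]
finger_gap: 0.0597
```

```bash
python3 - <<'E'
from h import *
st();plan([.5101,.3459,.014],down(np.pi/2))
E
```

```text
t 3.85 tcp [0.51   0.346  0.0143] x [ 0.0001 -0.     -1.    ] jaw 90.01 gap 0.0597 F [0.3967 0.0772 0.23  ] j [ 0.4659  0.5461 -0.1859  0.8387 -0.0001  0.4657]
row [ 0.0002 -0.      0.0001] [ 0.0003 -0.0001 -0.0001]
```

step_arm(
  moves=[
    [[0,0,0,0,0,0,0.3],[0,0,0,0,0,0,0.3],[0,0,0,0,0,0,0.3],[0,0,0,0,0,0,0.3],[0,0,0,0,0,0,0.3],[0,0,0,0,0,0,0.3]],
  ],
  force=30,
)

```text
clock: 4.45
tcp_pos: [0.5101, 0.3461, 0.0147]
orientation: [0.5, -0.5, 0.5, 0.5]
wrist_force: [-1.8, 0.1, 5.7]
finger_gap: 0.0389
```

```bash
python3 - <<'E'
from h import *
st()
s,_=cam('side')
crop(s,200,350,230,400,4.5,'s3.png')
E
```

```text
t 4.45 tcp [0.5101 0.3461 0.0147] x [ 0.0005  0.0004 -1.    ] jaw 90.02 gap 0.0389 F [-1.8064  0.1378  5.7067] j [ 0.466   0.5456 -0.1856  0.839   0.0001  0.4657]
```

View pics/s3.png

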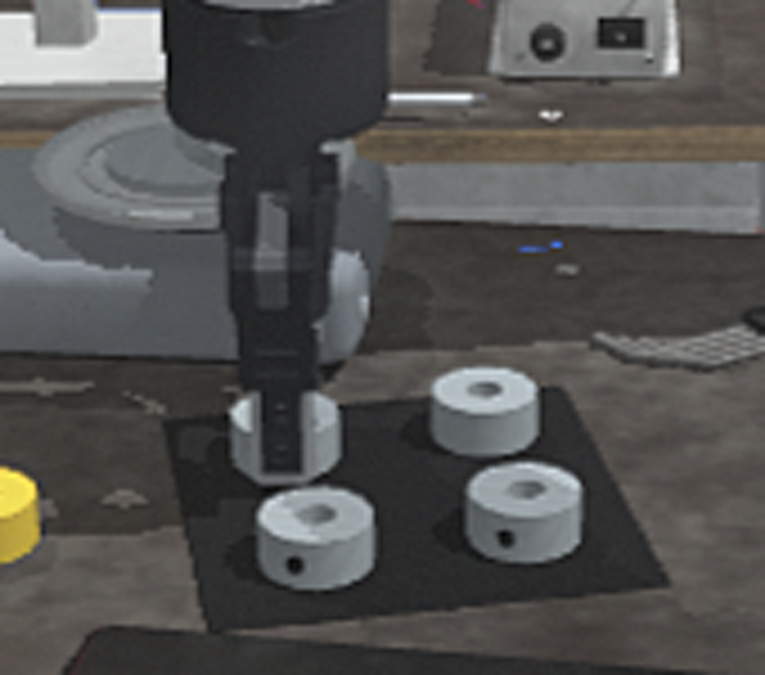

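step_arm(
  moves=[
    [[0,0,0,-0.05,0,0,0.3],[0,0,0,-0.1,0,0,0.3],[0,0,0,-0.15,0,0,0.3],[0,0,0,-0.18,0,0,0.3],[0,0,0,-0.185,0,0,0.3],[0,0,0,-0.185,0,0,0.3],[0,0,0,-0.185,0,0,0.3],[0,0,0,-0.185,0,0,0.3]],
  ],
)

```text
clock: 5.3
tcp_pos: [0.5089, 0.3454, 0.1969]
orientation: [0.499, -0.5, 0.501, 0.501]
wrist_force: [-1.1, 0.8, -1.5]
finger_gap: 0.0387
```

```bash
python3 - <<'E'
from h import *
Z=np.load('t0.npz');P,u,v=cloud('top',Z['d'],190,210,375,400)
k=(P[:,2]>.1285);q=P[k];print(q.mean(0),(q.max(0)+q.min(0))/2,q.max(0)-q.min(0))
st();plan([.551,.2225,.17],down(np.pi/2))
E
```

```text
[0.551  0.2222 0.1323] [0.5512 0.2222 0.1325] [0.0113 0.0111 0.0081]
t 5.3 tcp [0.5089 0.3454 0.1969] x [-0.0037 -0.0018 -1.    ] jaw 90.01 gap 0.0387 F [-1.1487  0.7728 -1.5499] j [0.4659 0.4097 0.0745 1.2397 0.     0.4656]
row [ 0.0003 -0.0018 -0.0037] [ 0.0269 -0.0422 -0.1229]
```

step_arm(
  moves=[
    [[0,-0.0018,-0.0037,0.0,-0.0137,-0.04,0.3],[0,-0.0018,-0.0037,0.0,-0.0274,-0.08,0.3],[0,-0.0018,-0.0037,0.0,-0.04,-0.115,0.3],[0,-0.0018,-0.0037,0.01,-0.0422,-0.1229,0.3],[0,-0.0018,-0.0037,0.0269,-0.0422,-0.1229,0.3],[0,-0.0018,-0.0037,0.0269,-0.0422,-0.1229,0.3],[0,-0.0018,-0.0037,0.0269,-0.0422,-0.1229,0.3],[0,-0.0018,-0.0037,0.0269,-0.0422,-0.1229,0.3]],
  ],
)

```text
clock: 6.1
tcp_pos: [0.5508, 0.2231, 0.1701]
orientation: [0.5, -0.5, 0.5, 0.5]
wrist_force: [-1.0, 0.5, -1.5]
finger_gap: 0.0388
```

```bash
python3 - <<'E'
from h import *
st();plan([.551,.2222,.158],down(np.pi/2))
s,_=cam('side');p,_=cam('top')
crop(s,130,270,200,360,4.5,'s4.png');cv2.imwrite('pics/t4.png',p[:,:,::-1])
E
```

```text
t 6.1 tcp [0.5508 0.2231 0.1701] x [-0.0002  0.     -1.    ] jaw 90.07 gap 0.0388 F [-1.0029  0.4596 -1.5337] j [ 0.2498  0.3794 -0.0376  1.154   0.0001  0.2486]
row [ 0.0012  0.     -0.0002] [ 0.0121 -0.0002 -0.0009]
```

View pics/s4.png

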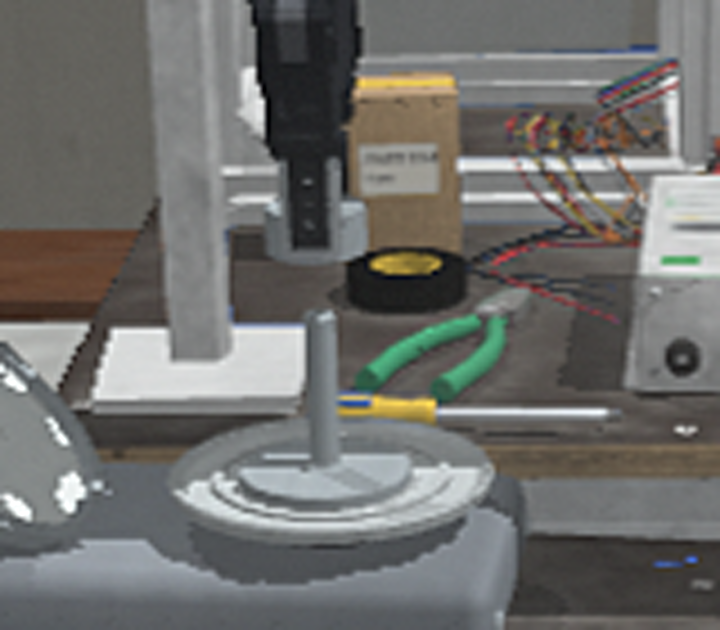

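View pics/t4.png

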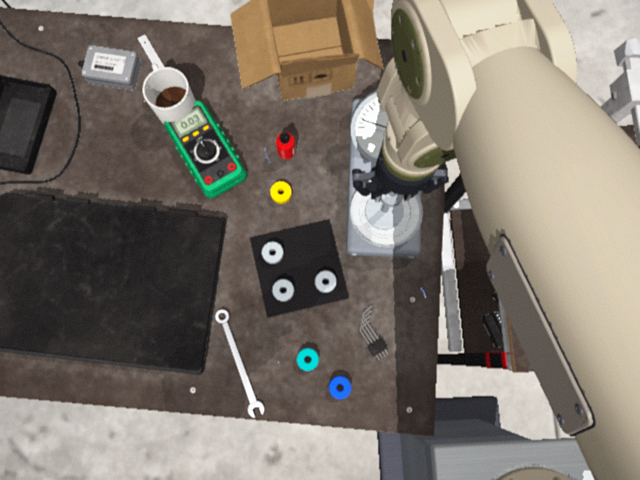

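```bash
python3 - <<'E'
from h import *
s,ds=cam('side')
P,u,v=cloud('side',ds,165,240,250,300)
c=P
def edges(k,name):
    # per-row edge columns by depth
    for r in np.unique(v[k])[::2]:
        uu=u[k&(v==r)];m=P[k&(v==r)]
        print(name,r,uu.min(),uu.max(),len(uu),'x mid',(m[:,0].min()+m[:,0].max())/2,'z',m[:,2].mean(),'ymax',m[:,1].max())
near=(P[:,1]>.18)&(P[:,1]<.27)
edges(near&(v<190),'col');edges(near&(v>196)&(v<230),'pin')
for z in(.16,.15,.13,.11,.09):print(z,proj('side',[.551,.2222,z]))
E
```

```text
col 165 262 277 16 x mid 0.5509510839397446 z 0.19964607273031493 ymax 0.26075512883900254
col 167 262 277 16 x mid 0.5507030814456833 z 0.19624294916791246 ymax 0.26068355365406914
col 169 262 277 16 x mid 0.5508785329435592 z 0.19279145348666274 ymax 0.25664040947220834
col 171 262 277 16 x mid 0.5510082814710187 z 0.18951370730166 ymax 0.2570238126855183
col 173 262 277 16 x mid 0.5510302057118655 z 0.18654972170450065 ymax 0.2576388326946871
col 175 259 280 22 x mid 0.5519875561614893 z 0.18165168847028096 ymax 0.257811761342594
col 177 259 281 23 x mid 0.5508044450181313 z 0.17912378101183493 ymax 0.258729996733443
col 179 259 281 23 x mid 0.5509639522903519 z 0.17536644123816003 ymax 0.25714700262427836
col 181 259 281 23 x mid 0.5510654635200523 z 0.17232469221765012 ymax 0.2577277100360914
col 183 259 281 23 x mid 0.5514360724419807 z 0.16840613201959476 ymax 0.25478600768857984
col 185 259 280 22 x mid 0.552152551269931 z 0.16462690336834387 ymax 0.25169844217581083
col 187 261 278 18 x mid 0.5517995452510287 z 0.1616751882452035 ymax 0.25164302558641216
pin 199 269 273 5 x 
[... 836 characters left out ...]
63800680587376 ymax 0.23048472256387675
pin 219 269 274 6 x mid 0.5515338145946405 z 0.1005772511583412 ymax 0.23250069270177376
pin 221 269 275 7 x mid 0.5507346038371779 z 0.09636830033146805 ymax 0.2292893987439112
pin 223 269 275 7 x mid 0.5508162674602379 z 0.09251757752412962 ymax 0.22785115360046715
pin 225 269 275 7 x mid 0.5510983392641934 z 0.08914223466112658 ymax 0.2290655674654537
pin 227 250 289 18 x mid 0.5596971166328171 z 0.0757258402901554 ymax 0.2290617511148222
pin 229 250 299 49 x mid 0.550695107817514 z 0.07130610827898673 ymax 0.22892524574031836
0.16 [270.5209 184.4235]
0.15 [270.753  190.1488]
0.13 [271.2119 201.472 ]
0.11 [271.6641 212.6282]
0.09 [272.1097 223.6212]
```

step_arm(
  moves=[
    [[0.0012,0,0,0.01,-0.0002,-0.0009,0.3],[0.0012,0,0,0.0195,-0.0002,-0.0009,0.3],[0.0012,0,0,0.0195,-0.0002,-0.0009,0.3],[0.0012,0,0,0.0195,-0.0002,-0.0009,0.3],[0.0012,0,0,0.0195,-0.0002,-0.0009,0.3]],
  ],
)

```text
clock: 6.75
tcp_pos: [0.5515, 0.2222, 0.1512]
orientation: [0.5, -0.5, 0.5, 0.5]
wrist_force: [0.1, 0.4, -1.7]
finger_gap: 0.0384
```

```bash
python3 - <<'E'
from h import *
st();plan([.551,.2222,.138],down(np.pi/2))
E
```

```text
t 6.75 tcp [0.5515 0.2222 0.1512] x [ 0.001   0.0003 -1.    ] jaw 89.99 gap 0.0384 F [ 0.1472  0.4061 -1.6897] j [ 0.248   0.3898 -0.0701  1.1098  0.      0.2481]
row [-0.0001  0.0003  0.001 ] [0.0132 0.0005 0.    ]
```

step_arm(
  moves=[
    [[0,0.0003,0.001,0.002,0.0005,0,0.3],[0,0.0003,0.001,0.004,0.0005,0,0.3],[0,0.0003,0.001,0.006,0.0005,0,0.3],[0,0.0003,0.001,0.008,0.0005,0,0.3],[0,0.0003,0.001,0.01,0.0005,0,0.3],[0,0.0003,0.001,0.0115,0.0005,0,0.3],[0,0.0003,0.001,0.0132,0.0005,0,0.3],[0,0.0003,0.001,0.0132,0.0005,0,0.3]],
  ],
)

```text
clock: 7.55
tcp_pos: [0.5508, 0.2221, 0.1377]
orientation: [0.5, -0.5, 0.5, 0.5]
wrist_force: [-0.3, 0.8, -1.5]
finger_gap: 0.0387
```

```bash
python3 - <<'E'
from h import *
st();plan([.551,.2222,.124],down(np.pi/2))
s,_=cam('side')
crop(s,130,270,200,360,4.5,'s5.png')
E
```

```text
t 7.55 tcp [0.5508 0.2221 0.1377] x [-0.0004 -0.0002 -1.    ] jaw 89.99 gap 0.0387 F [-0.309   0.833  -1.4769] j [ 0.2483  0.3985 -0.0915  1.0812 -0.0001  0.2484]
row [-0.0002 -0.0002 -0.0004] [ 0.0137 -0.0002  0.0001]
```

View pics/s5.png

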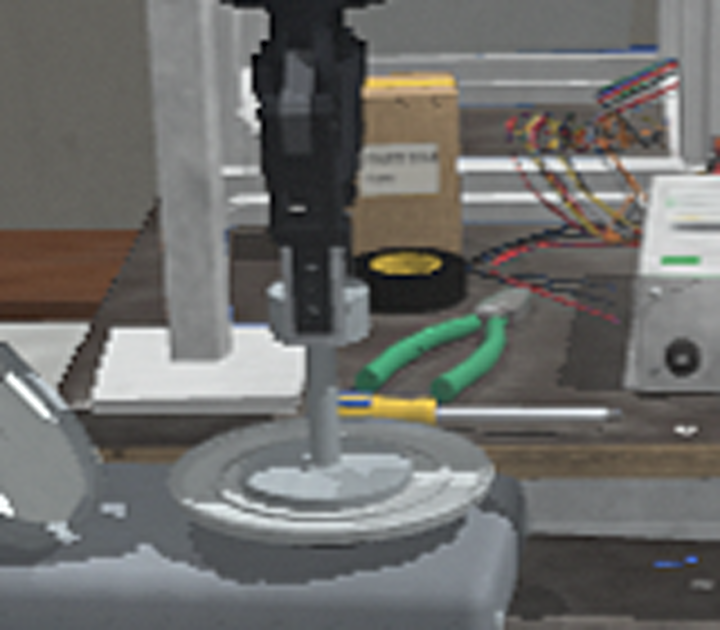

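step_arm(
  moves=[
    [[0,0,-0.0004,0.003,-0.0002,0,0.3],[0,0,-0.0004,0.006,-0.0002,0,0.3],[0,0,-0.0004,0.009,-0.0002,0,0.3],[0,0,-0.0004,0.012,-0.0002,0,0.3],[0,0,-0.0004,0.015,-0.0002,0,0.3],[0,0,-0.0004,0.018,-0.0002,0,0.3],[0,0,-0.0004,0.021,-0.0002,0,0.3],[0,0,-0.0004,0.021,-0.0002,0,0.3]],
  ],
)

```text
clock: 8.4
tcp_pos: [0.5507, 0.2221, 0.1162]
orientation: [0.5, -0.5, 0.5, 0.5]
wrist_force: [-0.0, 0.9, -1.8]
finger_gap: 0.039
```

```bash
python3 - <<'E'
from h import *
st();plan([.551,.2222,.088],down(np.pi/2))
E
```

```text
t 8.4 tcp [0.5507 0.2221 0.1162] x [-0.0007 -0.0003 -1.    ] jaw 89.99 gap 0.039 F [-0.02    0.9493 -1.8397] j [ 0.2482  0.4139 -0.1237  1.0339 -0.0001  0.2484]
row [-0.0002 -0.0003 -0.0007] [ 0.0282 -0.0003  0.0001]
```

step_arm(
  moves=[
    [[0,0,-0.0007,0.003,-0.0003,0,0.3],[0,0,-0.0007,0.006,-0.0003,0,0.3],[0,0,-0.0007,0.009,-0.0003,0,0.3],[0,0,-0.0007,0.012,-0.0003,0,0.3],[0,0,-0.0007,0.015,-0.0003,0,0.3],[0,0,-0.0007,0.018,-0.0003,0,0.3],[0,0,-0.0007,0.021,-0.0003,0,0.3],[0,0,-0.0007,0.024,-0.0003,0,0.3],[0,0,-0.0007,0.027,-0.0003,0,0.3],[0,0,-0.0007,0.028,-0.0003,0,0.3],[0,0,-0.0007,0.028,-0.0003,0,0.3]],
  ],
)

```text
clock: 9.5
tcp_pos: [0.5509, 0.2221, 0.088]
orientation: [0.5, -0.5, 0.5, 0.5]
wrist_force: [-0.2, 0.8, -1.5]
finger_gap: 0.0384
```

```bash
python3 - <<'E'
from h import *
st();plan([.551,.2222,.0835],down(np.pi/2))
s,ds=cam('side')
crop(s,160,270,210,340,5,'s6.png')
E
```

```text
t 9.5 tcp [0.5509 0.2221 0.088 ] x [-0.0004 -0.0003 -1.    ] jaw 89.99 gap 0.0384 F [-0.2373  0.7733 -1.4767] j [ 0.2482  0.4368 -0.1631  0.9713 -0.0002  0.2483]
row [-0.0001 -0.0003 -0.0004] [ 0.0045 -0.0001  0.0001]
```

View pics/s6.png

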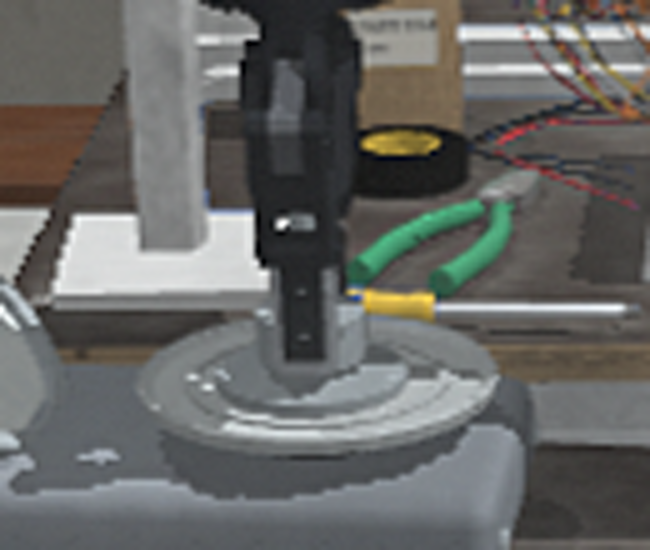

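step_arm(
  moves=[
    [[0,0,0,0.0015,0,0,0.3],[0,0,0,0.003,0,0,0.3],[0,0,0,0.0045,0,0,0.3],[0,0,0,0.006,0,0,0.3],[0,0,0,0.007,0,0,0.3],[0,0,0,0.007,0,0,0.3],[0,0,0,0.007,0,0,0.3]],
  ],
)

```text
clock: 10.25
tcp_pos: [0.5511, 0.2221, 0.0813]
orientation: [0.5, -0.5, 0.5, 0.5]
wrist_force: [-0.1, 0.0, 0.1]
finger_gap: 0.0387
```

```bash
python3 - <<'E'
from h import *
st();plan([.551,.2222,.0805],down(np.pi/2))
s,ds=cam('side')
crop(s,160,270,210,340,5,'s7.png')
E
```

```text
t 10.25 tcp [0.5511 0.2221 0.0813] x [ 0.     -0.0003 -1.    ] jaw 89.99 gap 0.0387 F [-0.1029  0.0221  0.0742] j [ 0.2481  0.4427 -0.1719  0.9562 -0.0003  0.2483]
row [-0.0001 -0.0003  0.    ] [0.0008 0.0001 0.0001]
```

View pics/s7.png

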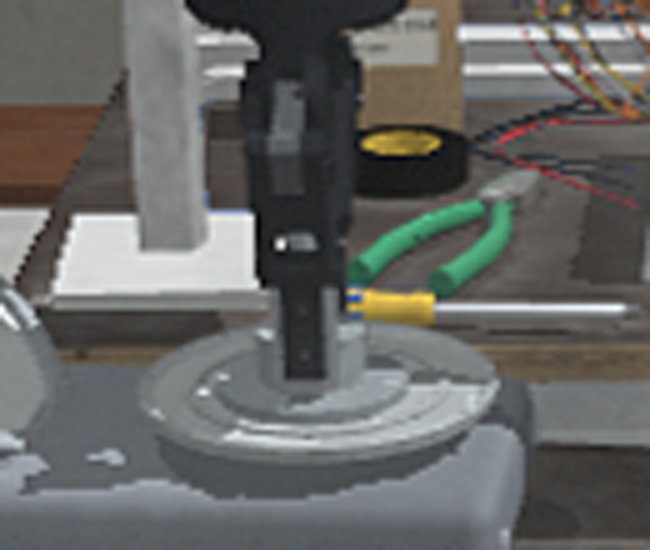

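step_arm(
  moves=[
    [[0,0,0,0,0,0,0.47],[0,0,0,0,0,0,0.55],[0,0,0,0,0,0,0.65],[0,0,0,0,0,0,0.65],[0,0,0,-0.01,0,0,0.65],[0,0,0,-0.04,0,0,0.65],[0,0,0,-0.08,0,0,0.65],[0,0,0,-0.12,0,0,0.65],[0,0,0,-0.12,0,0,0.65],[0,0,0,-0.12,0,0,0.65]],
  ],
)

```text
clock: 11.3
tcp_pos: [0.552, 0.2224, 0.2033]
orientation: [0.501, -0.501, 0.499, 0.499]
wrist_force: [0.2, -0.3, -0.6]
finger_gap: 0.0555
```

```bash
python3 - <<'E'
from h import *
st();plan([.4969,.4200,.12],down(np.pi/2))
s,ds=cam('side')
crop(s,160,270,140,340,4,'s8.png')
P,u,v=cloud('side',ds,195,210,255,290)
k=(P[:,1]>.18)&(P[:,1]<.26)&(P[:,2]>.11);q=P[k];print('pin',q.max(0),(q.max(0)+q.min(0))/2)
E
```

```text
t 11.3 tcp [0.552  0.2224 0.2033] x [ 0.0037  0.0006 -1.    ] jaw 89.99 gap 0.0555 F [ 0.156  -0.275  -0.6096] j [ 0.2483  0.3621  0.0199  1.2249 -0.0003  0.2484]
row [-0.0001  0.0006  0.0037] [0.0833 0.0554 0.1976]
pin [0.5568 0.2305 0.1317] [0.5514 0.2257 0.1243]
```

View pics/s8.png

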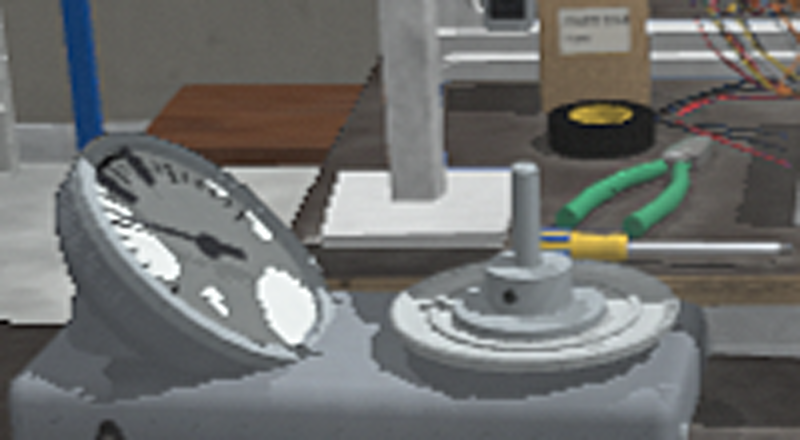

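step_arm(
  moves=[
    [[0,0.0006,0.0037,0,0.014,0.05,0.65],[0,0.0006,0.0037,0,0.028,0.1,0.65],[0,0.0006,0.0037,0.02,0.042,0.15,0.7],[0,0.0006,0.0037,0.06,0.0554,0.1976,0.7],[0,0.0006,0.0037,0.0833,0.0554,0.1976,0.7],[0,0.0006,0.0037,0.11,0.0554,0.1976,0.7],[0,0.0006,0.0037,0.13,0.0554,0.1976,0.7],[0,0.0006,0.0037,0.13,0.0554,0.1976,0.7],[0,0.0006,0.0037,0.13,0.0554,0.1976,0.7]],
  ],
)

```text
clock: 12.25
tcp_pos: [0.4949, 0.4191, 0.0705]
orientation: [0.498, -0.499, 0.502, 0.501]
wrist_force: [-0.3, -0.1, 1.0]
finger_gap: 0.0603
```

```bash
python3 - <<'E'
from h import *
st();plan([.4968,.4200,.015],down(np.pi/2))
E
```

```text
t 12.25 tcp [0.4949 0.4191 0.0705] x [-0.0055 -0.0024 -1.    ] jaw 89.99 gap 0.0603 F [-0.3252 -0.0778  1.0489] j [ 0.5785  0.5512 -0.0204  1.0052  0.001   0.5787]
row [-0.0002 -0.0024 -0.0055] [ 0.0555 -0.0022  0.0011]
```

step_arm(
  moves=[
    [[0,-0.0024,-0.0055,0.02,-0.0022,0.0011,0.7],[0,-0.0024,-0.0055,0.04,-0.0022,0.0011,0.7],[0,-0.0024,-0.0055,0.05,-0.0022,0.0011,0.7],[0,-0.0024,-0.0055,0.05,-0.0022,0.0011,0.7],[0,-0.0024,-0.0055,0.05,-0.0022,0.0011,0.7],[0,-0.0024,-0.0055,0.05,-0.0022,0.0011,0.7]],
  ],
)

```text
clock: 12.85
tcp_pos: [0.4978, 0.4206, 0.022]
orientation: [0.501, -0.5, 0.499, 0.5]
wrist_force: [0.6, 1.1, 1.2]
finger_gap: 0.06
```

```bash
python3 - <<'E'
from h import *
st();plan([.4968,.4200,.0145],down(np.pi/2))
E
```

```text
t 12.85 tcp [0.4978 0.4206 0.022 ] x [ 0.002   0.0014 -1.    ] jaw 89.98 gap 0.06 F [0.6281 1.057  1.2209] j [ 0.5785  0.5944 -0.0765  0.8974  0.      0.5788]
row [-0.0003  0.0014  0.002 ] [ 0.0075  0.001  -0.0006]
```

step_arm(
  moves=[
    [[0,0.0014,0.002,0.0075,0.001,-0.0006,0.7],[0,0.0014,0.002,0.0075,0.001,-0.0006,0.7],[0,0.0014,0.002,0.0075,0.001,-0.0006,0.7],[0,0.0014,0.002,0.0075,0.001,-0.0006,0.3],[0,0.0014,0.002,0.0075,0.001,-0.0006,0.3],[0,0.0014,0.002,0.0075,0.001,-0.0006,0.3],[0,0.0014,0.002,0.0075,0.001,-0.0006,0.3],[0,0.0014,0.002,0.0075,0.001,-0.0006,0.3],[0,0.0014,0.002,0.0075,0.001,-0.0006,0.3]],
  ],
)

```text
clock: 13.75
tcp_pos: [0.4969, 0.4201, 0.0148]
orientation: [0.5, -0.5, 0.5, 0.5]
wrist_force: [-1.4, 0.5, 4.0]
finger_gap: 0.0386
```

```bash
python3 - <<'E'
from h import *
st();plan([.4968,.4200,.2],down(np.pi/2))
s,ds=cam('side')
crop(s,230,350,220,380,5,'s9.png')
E
```

```text
t 13.75 tcp [0.4969 0.4201 0.0148] x [ 0.0003  0.0002 -1.    ] jaw 89.99 gap 0.0386 F [-1.4414  0.4992  3.9817] j [ 0.5786  0.6014 -0.0841  0.885  -0.      0.5789]
row [-0.0003  0.0002  0.0003] [-0.1852  0.     -0.0001]
```

View pics/s9.png

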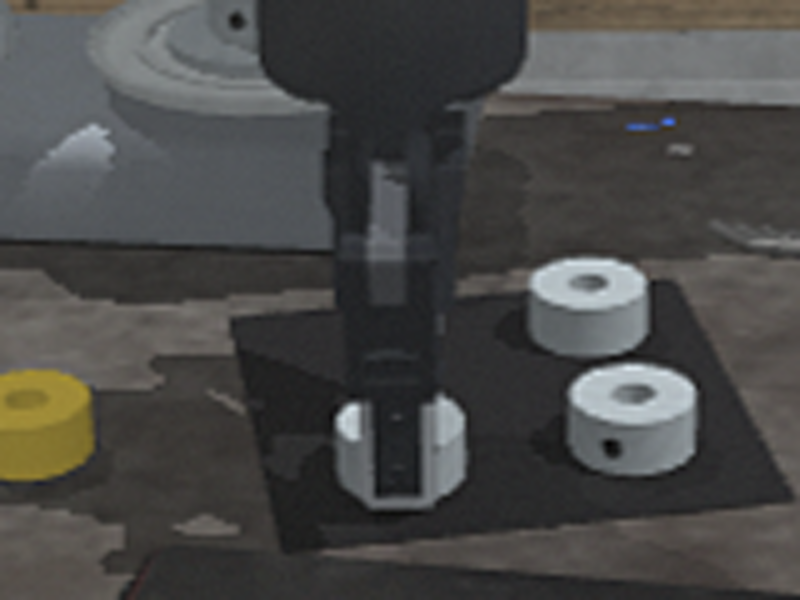

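step_arm(
  moves=[
    [[0,0,0,-0.05,0,0,0.3],[0,0,0,-0.1,0,0,0.3],[0,0,0,-0.15,0,0,0.3],[0,0,0,-0.185,-0.005,-0.02,0.3],[0,0,0,-0.185,-0.018,-0.068,0.3],[0,0,0,-0.185,-0.03,-0.11,0.3],[0,0,0,-0.185,-0.042,-0.155,0.3],[0,0,0,-0.175,-0.0538,-0.1978,0.3],[0,0,0,-0.155,-0.0538,-0.1978,0.3],[0,0,0,-0.15,-0.0538,-0.1978,0.3],[0,0,0,-0.15,-0.0538,-0.1978,0.3],[0,0,0,-0.15,-0.0538,-0.1978,0.3]],
  ],
)

```text
clock: 15.0
tcp_pos: [0.5504, 0.2231, 0.165]
orientation: [0.5, -0.5, 0.5, 0.5]
wrist_force: [0.6, 0.5, -1.7]
finger_gap: 0.0384
```

```bash
python3 - <<'E'
from h import *
st();plan([.551,.2222,.150],down(np.pi/2))
s,ds=cam('side')
crop(s,140,260,200,340,5,'s10.png')
P,u,v=cloud('side',ds,165,240,250,300)
near=(P[:,1]>.18)&(P[:,1]<.27)
for r in list(range(178,190,2))+list(range(200,216,2)):
    k=near&(v==r); m=P[k]
    if k.any(): print(r,u[k].min(),u[k].max(),(m[:,0].min()+m[:,0].max())/2)
E
```

```text
t 15.0 tcp [0.5504 0.2231 0.165 ] x [ 0.0001  0.0003 -1.    ] jaw 90.06 gap 0.0384 F [ 0.5646  0.5488 -1.7004] j [ 0.25    0.3812 -0.0479  1.1415  0.0002  0.2488]
row [0.0011 0.0003 0.0001] [ 0.015  -0.0006 -0.0009]
178 260 281 0.550741443970294
180 260 281 0.5501729134690598
182 260 281 0.5501588166174463
184 260 281 0.5502593912418798
186 260 281 0.5503750274558954
188 260 281 0.5505102857414028
202 268 274 0.5511988302680623
204 268 274 0.5513245418467901
206 268 274 0.5513762855179745
208 268 274 0.5516102282224447
210 268 274 0.5516251601087775
212 268 274 0.5517497356295783
214 268 274 0.5519984066639496
```

View pics/s10.png

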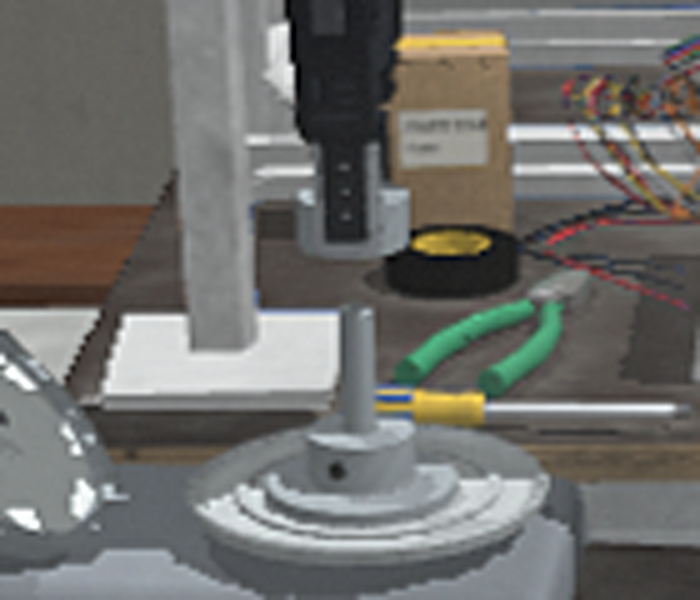

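step_arm(
  moves=[
    [[0.0011,0,0,0.008,-0.0006,-0.0009,0.3],[0.0011,0,0,0.015,-0.0006,-0.0009,0.3],[0.0011,0,0,0.015,-0.0006,-0.0009,0.3],[0.0011,0,0,0.015,-0.0006,-0.0009,0.3],[0.0011,0,0,0.015,-0.0006,-0.0009,0.3]],
  ],
)

```text
clock: 15.55
tcp_pos: [0.5513, 0.2226, 0.1505]
orientation: [0.5, -0.5, 0.499, 0.5]
wrist_force: [0.2, -0.4, -2.0]
finger_gap: 0.0386
```

```bash
python3 - <<'E'
from h import *
st();plan([.551,.2221,.132],down(np.pi/2))
E
```

```text
t 15.55 tcp [0.5513 0.2226 0.1505] x [ 0.0011  0.0005 -1.    ] jaw 90.03 gap 0.0386 F [ 0.2168 -0.4354 -2.0125] j [ 0.2487  0.3901 -0.0715  1.108   0.0002  0.2482]
row [0.0005 0.0005 0.0011] [ 0.0185  0.0003 -0.0005]
```

step_arm(
  moves=[
    [[0.0005,0.0005,0.0011,0.002,0.0003,-0.0005,0.3],[0.0005,0.0005,0.0011,0.004,0.0003,-0.0005,0.3],[0.0005,0.0005,0.0011,0.006,0.0003,-0.0005,0.3],[0.0005,0.0005,0.0011,0.008,0.0003,-0.0005,0.3],[0.0005,0.0005,0.0011,0.01,0.0003,-0.0005,0.3],[0.0005,0.0005,0.0011,0.012,0.0003,-0.0005,0.3],[0.0005,0.0005,0.0011,0.014,0.0003,-0.0005,0.3],[0.0005,0.0005,0.0011,0.016,0.0003,-0.0005,0.3],[0.0005,0.0005,0.0011,0.016,0.0003,-0.0005,0.3]],
  ],
)

```text
clock: 16.45
tcp_pos: [0.5508, 0.222, 0.1341]
orientation: [0.5, -0.5, 0.5, 0.5]
wrist_force: [-0.1, 0.0, -0.8]
finger_gap: 0.0387
```

```bash
python3 - <<'E'
from h import *
st();plan([.551,.2221,.105],down(np.pi/2))
s,ds=cam('side')
crop(s,140,260,200,340,5,'s11.png')
E
```

```text
t 16.45 tcp [0.5508 0.222  0.1341] x [-0.0004 -0.0001 -1.    ] jaw 89.99 gap 0.0387 F [-0.0957  0.0269 -0.7999] j [ 0.2481  0.401  -0.097   1.0733  0.      0.2482]
row [-0.0001 -0.0001 -0.0004] [ 0.0291 -0.0002  0.0001]
```

View pics/s11.png

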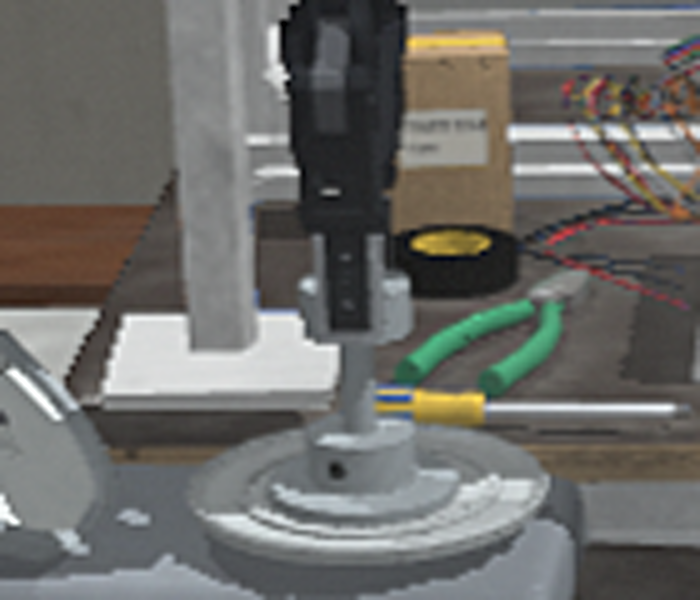

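step_arm(
  moves=[
    [[0,0,-0.0004,0.003,-0.0002,0,0.3],[0,0,-0.0004,0.006,-0.0002,0,0.3],[0,0,-0.0004,0.009,-0.0002,0,0.3],[0,0,-0.0004,0.012,-0.0002,0,0.3],[0,0,-0.0004,0.015,-0.0002,0,0.3],[0,0,-0.0004,0.018,-0.0002,0,0.3],[0,0,-0.0004,0.021,-0.0002,0,0.3],[0,0,-0.0004,0.024,-0.0002,0,0.3],[0,0,-0.0004,0.027,-0.0002,0,0.3],[0,0,-0.0004,0.0285,-0.0002,0,0.3],[0,0,-0.0004,0.0285,-0.0002,0,0.3]],
  ],
)

```text
clock: 17.6
tcp_pos: [0.5509, 0.222, 0.1055]
orientation: [0.5, -0.5, 0.5, 0.5]
wrist_force: [-0.6, 0.7, -1.4]
finger_gap: 0.0388
```

```bash
python3 - <<'E'
from h import *
st();plan([.551,.2221,.0965],down(np.pi/2))
s,ds=cam('side')
crop(s,140,260,200,340,5,'s12.png')
E
```

```text
t 17.6 tcp [0.5509 0.222  0.1055] x [-0.0004 -0.0002 -1.    ] jaw 90.0 gap 0.0388 F [-0.6255  0.6922 -1.3777] j [ 0.248   0.4223 -0.1392  1.0097 -0.0001  0.2481]
row [-0.     -0.0002 -0.0004] [ 0.009  -0.0001  0.0001]
```

View pics/s12.png

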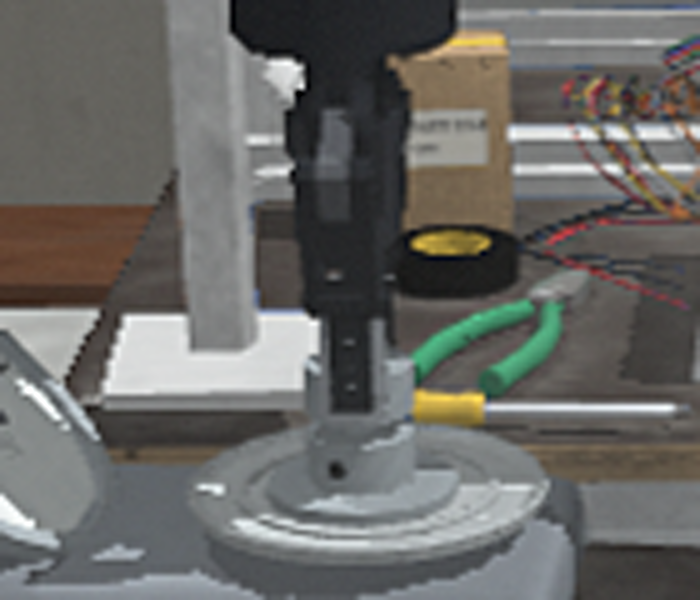

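step_arm(
  moves=[
    [[0,0,-0.0004,0.0015,0,0,0.3],[0,0,-0.0004,0.003,0,0,0.3],[0,0,-0.0004,0.0045,0,0,0.3],[0,0,-0.0004,0.006,0,0,0.3],[0,0,-0.0004,0.0075,0,0,0.3],[0,0,-0.0004,0.009,0,0,0.3],[0,0,-0.0004,0.0095,0,0,0.3],[0,0,-0.0004,0.0095,0,0,0.3],[0,0,-0.0004,0.0095,0,0,0.3]],
  ],
)

```text
clock: 18.55
tcp_pos: [0.5511, 0.222, 0.0963]
orientation: [-0.5, 0.5, -0.5, -0.5]
wrist_force: [-0.5, 0.3, -0.9]
finger_gap: 0.0388
```

```bash
python3 - <<'E'
from h import *
for i in range(3):
    s,ds=cam('side');st()
crop(s,140,260,200,340,5,'s13.png')
E
```

```text
t 18.6 tcp [0.5511 0.222  0.0963] x [ 0.0004 -0.0001 -1.    ] jaw 90.0 gap 0.0389 F [-1.1779  0.0773  0.0592] j [ 0.2481  0.4294 -0.1525  0.9885 -0.0002  0.2481]
t 18.65 tcp [0.5511 0.222  0.0963] x [ 0.0004 -0.0001 -1.    ] jaw 90.0 gap 0.0389 F [-0.4745 -0.1031 -0.318 ] j [ 0.2481  0.4294 -0.1525  0.9885 -0.0002  0.2481]
t 18.7 tcp [0.5511 0.2221 0.0963] x [ 0.0004 -0.0001 -1.    ] jaw 90.0 gap 0.0386 F [-0.3859  0.0308 -0.3064] j [ 0.2481  0.4294 -0.1525  0.9885 -0.0002  0.2482]
```

View pics/s13.png

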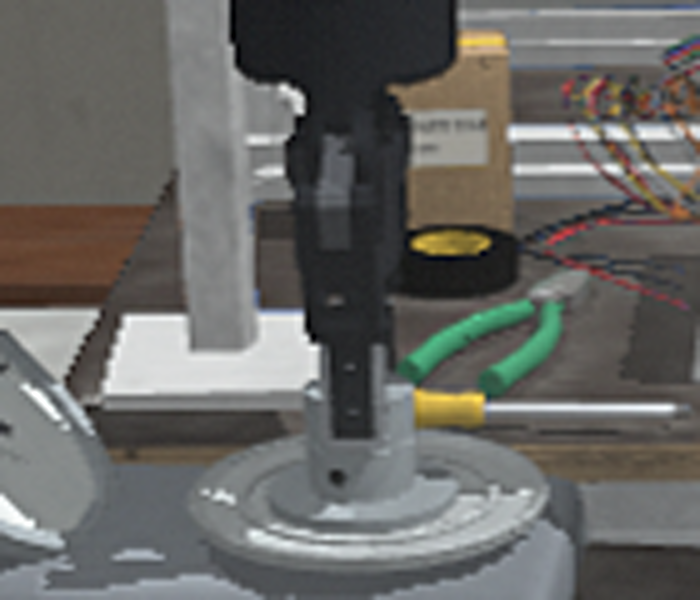

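step_arm(
  moves=[
    [[0,0,0,0.001,0,0,0.3],[0,0,0,0.001,0,0,0.3],[0,0,0,0.001,0,0,0.47],[0,0,0,0.001,0,0,0.55],[0,0,0,0.001,0,0,0.65],[0,0,0,0.001,0,0,0.65],[0,0,0,-0.01,0,0,0.65],[0,0,0,-0.04,0,0,0.65],[0,0,0,-0.08,0,0,0.65],[0,0,0,-0.11,0,0,0.65],[0,0,0,-0.11,0,0,0.65],[0,0,0,-0.11,0,0,0.65]],
  ],
)

```text
clock: 19.9
tcp_pos: [0.5517, 0.2222, 0.2078]
orientation: [0.501, -0.501, 0.499, 0.499]
wrist_force: [0.1, -0.1, -0.7]
finger_gap: 0.0556
```

```bash
python3 - <<'E'
from h import *
st()
s,ds=cam('side')
crop(s,160,270,140,340,4,'s14.png');crop(s,185,245,150,230,10,'s14d.png')
E
```

```text
t 19.9 tcp [0.5517 0.2222 0.2078] x [ 0.0031  0.0005 -1.    ] jaw 90.0 gap 0.0556 F [ 0.0962 -0.1293 -0.7019] j [ 0.2481  0.3602  0.028   1.2354 -0.0002  0.2482]
```

View pics/s14.png

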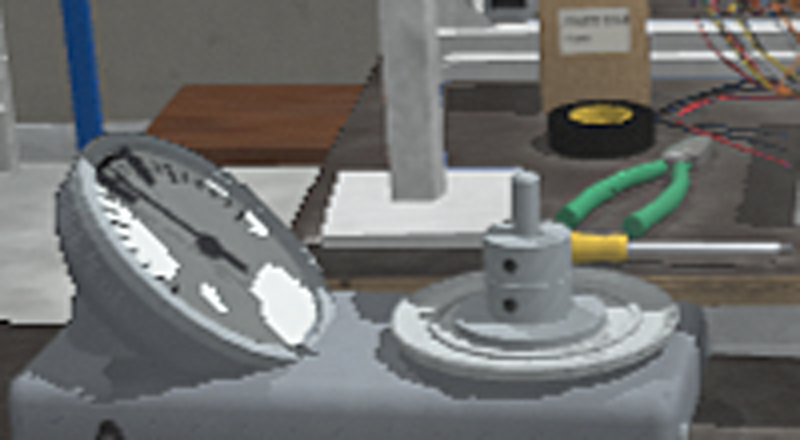

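View pics/s14d.png

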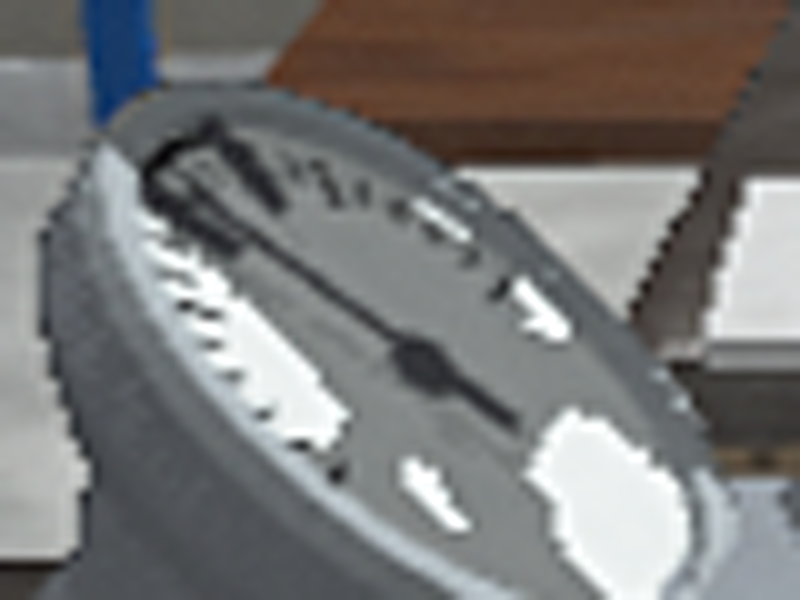

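step_arm(
  moves=[
    [[0,0,0,-0.02,-0.01,-0.05,0.65],[0,0,0,-0.02,-0.03,-0.09,0.65],[0,0,0,-0.03,0.07,-0.12,0.65],[0,0,0,-0.03,0.1,-0.17,0.65],[0,0,0,-0.03,0.12,-0.22,0.65],[0,0,0,-0.03,0.14,-0.27,0.65],[0,0,0,-0.03,0.15,-0.32,0.65],[0,0,0,-0.03,0.15,-0.37,0.65],[0,0,0,-0.03,0.15,-0.42,0.65],[0,0,0,-0.03,0.15,-0.42,0.65]],
  ],
)

```text
clock: 20.95
tcp_pos: [0.3998, -0.1933, 0.2351]
orientation: [0.5, -0.499, 0.5, 0.501]
wrist_force: [1.4, -0.2, 0.1]
finger_gap: 0.0555
```

```bash
python3 - <<'E'
from h import *
st()
p,d=cam('top','t15.png')
np.savez('t15.npz',p=p,d=d)
crop(p,80,165,345,435,7,'t15d.png')
E
```

```text
t 20.95 tcp [ 0.3998 -0.1933  0.2351] x [-0.001   0.0013 -1.    ] jaw 89.99 gap 0.0555 F [ 1.3872 -0.227   0.0721] j [-0.6318  0.0642 -0.2799  1.2283  0.0004 -0.6317]
```

View pics/t15d.png

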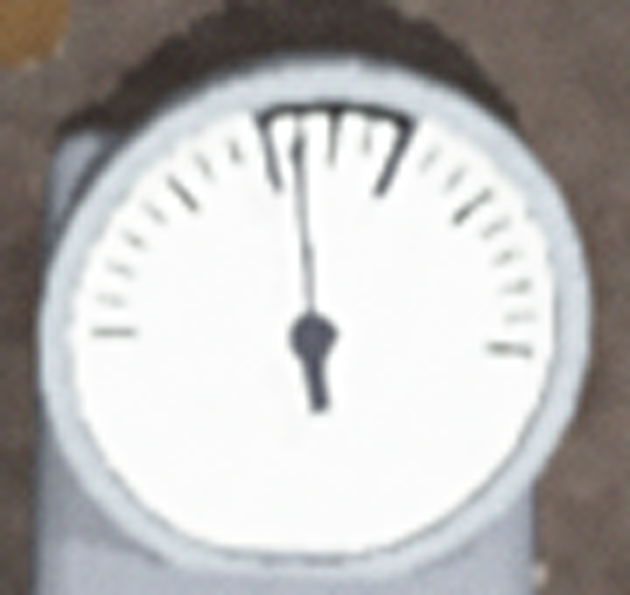

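```bash
python3 - <<'E'
from h import *
p,d=cam('top');crop(p,80,320,240,440,2.5,'t16.png');crop(p,80,165,345,435,7,'t16d.png')
s,_=cam('side','s16.png');st()
a=np.load('t15.npz')['p'].astype(int);print(np.abs(a[85:160,350:430]-p[85:160,350:430]).mean(),np.abs(a[85:160,350:430]-p[85:160,350:430]).max())
print([(np.round(b['uv'],1),round(b['confidence'],2)) for b in env.boxes_of('top','collar0')])
E
```

```text
t 21.1 tcp [ 0.4001 -0.1945  0.2347] x [-0.0018  0.0014 -1.    ] jaw 89.64 gap 0.0555 F [ 0.594  -0.0012 -0.092 ] j [-0.6333  0.0665 -0.2784  1.2282  0.0001 -0.6271]
1.1751111111111112 13
[(array([323.7, 281.2]), 0.89), (array([280.5, 186.4]), 0.81), (array([310.6, 363.3]), 0.76), (array([281.8, 287.6]), 0.68), (array([344.2, 387.2]), 0.65), (array([379.1, 216.4]), 0.59), (array([387. , 210.4]), 0.58)]
```

View pics/t16.png

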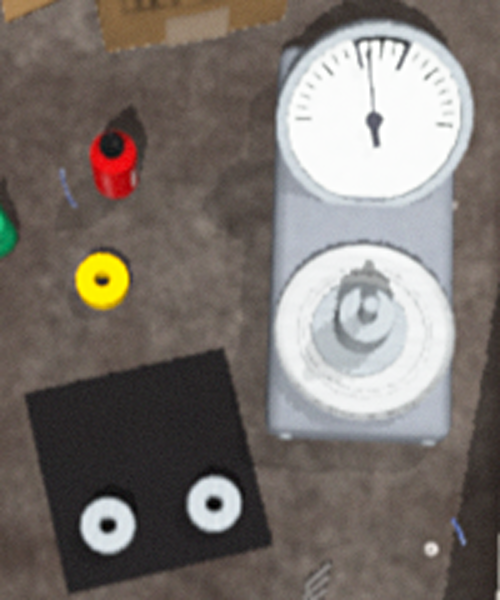

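View pics/s16.png

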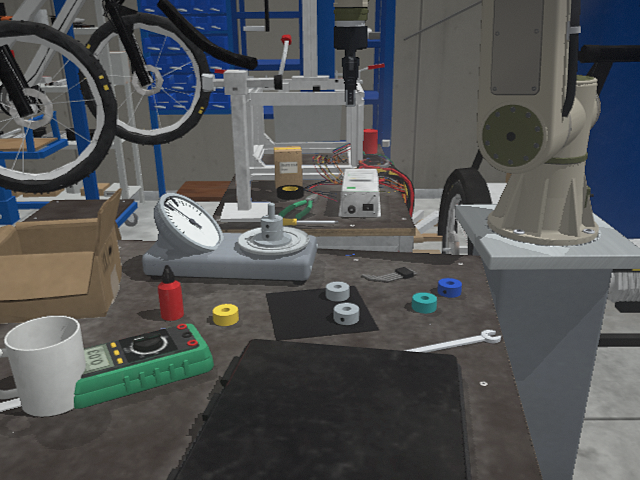

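Two collars are seated on the spindle and two lie on the mat. The pointer is steady between the tabs at about 1.2 rad, and the arm is clear.

```bash
python3 -c "
from workcell import env
print(env.hand_in())"
```

```text
the job is handed in; nothing more can be done
None
```

I threaded two collars one after the other onto the spindle. Each was let down until it rested, then let go. The other two are still on the mat, and none of the look-alikes or bystanders were touched. I handed the job in at about 21 s on the clock.

- **Pointer:** two top pictures 0.15 s apart show it steady between the tabs, about 0.14 rad above the lower one (about 1.2 rad). I read this off the picture, so it is approximate. A third collar would have taken it to about 1.74, past the upper tab at 1.705.
- **Seating:** the side view shows both collars stacked flat on the foot. The arm stands well clear of everything.
- **Force on the scale:** in the readings while lowering each collar, the wrist force stayed within about 2 N in z. I did not read it continuously and the scale's own load is not measured directly.

No check failed. The arm sometimes settled a few millimetres off its target after a move, so I corrected it each time before gripping or threading.

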